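Swing the bench lamp over the blue tube rack

TASK

Take the red knob of the bench lamp and swing the lamp's arm round until the lamp head is centred over the blue tube rack, then let go. Leave all three tube racks standing where they are.

Things in the scene. Friction and masses are not known exactly. Their poses are not given: they have to be found in the camera images.
- lamp_knob (a point): Red upright knob, 24 mm across, at heights 200-250 mm (this point: mid, 225) on the lamp head's axis. White head: disc 90 mm across, heights 175-200. x axis: level, outward along the arm; the upright post the arm turns on (fixed stand, top 202 mm) is 220 mm along -x. Arm turns level, takes about 3 N at the knob, stays where left, stops 1.6 rad either side of middle. Starts left (+y) of the racks.
- rack_blue: Blue microtube rack, loose, 60 x 80 x 40 mm (x, y, z) holding rows of white-capped tubes up to 46 mm. Origin: centre of its underside, on the bench; z up. The target. The racks stand in an arc round the lamp's post, centres 220 mm from it to within 12 mm, in any order.
- rack_orange: Orange microtube rack, loose, 60 x 80 x 40 mm (x, y, z) holding rows of white-capped tubes up to 46 mm. Origin: centre of its underside, on the bench; z up. A bystander, to be left where it is.
- rack_green: Green microtube rack, loose, 60 x 80 x 40 mm (x, y, z) holding rows of white-capped tubes up to 46 mm. Origin: centre of its underside, on the bench; z up. A bystander, to be left where it is.
Things that resemble listed ones, but are neither listed nor needed, are in the scene too. What is meant by the rack_blue is not black or pink, and is the smaller of those in its own colour.

How it is judged (in metres and radians):
At the end, for the whole second after the job is handed in: The axis of the lamp head is within 25 mm, seen from above, of the centre of the blue rack, the lamp is let go and stays there, and each of the three racks is within 12 mm of where it started (horizontal distance between lamp_knob and rack_blue below 0.025 m and distance of each of rack_blue, rack_orange, rack_green from where it was at the start of the episode below 0.012 m); the robot touches nothing.
It fails at once if the blue rack is pushed 12 mm or more out of place (not (distance of rack_blue from where it was at the start of the episode below 0.012 m)).
It fails at once if the orange rack is pushed 12 mm or more out of place (not (distance of rack_orange from where it was at the start of the episode below 0.012 m)).
It fails at once if the green rack is pushed 12 mm or more out of place (not (distance of rack_green from where it was at the start of the episode below 0.012 m)).
It fails at once if a rack is tipped by more than 20 degrees (angle between any of rack_blue, rack_orange, rack_green's own z axis and vertical above 0.35 rad).
It also fails if it takes over 38 s, if anything falls off the work surface, if the arm or the gripper's body presses on something with over 40 N, if the wrist force passes 120 N, or if a joint passes its speed limit or range.

ROBOT

A 6-joint arm with a two-finger parallel gripper is mounted at the origin on the work surface. World frame = base frame: x ahead of the robot, y to its left, z up, the work surface at z = 0. Lengths are in mm, angles in rad, forces in N, time in s.
With the tool pointing down it reaches from about 350 to 975 mm from the base axis. Payload 7.1 kg.
Tool frame: the origin (TCP) lies between the finger pads; the fingertips stand 19 mm ahead of it and the grasp point (between the pads) is the TCP; z points along the fingers, y is the line along which they close (so a half turn about z gives the same grasp; the last joint's range is limited). The gripper opens to 88 mm and grips with 3 to 60 N. Pads are 20 mm wide; open, the fingers measure 115 mm over their backs; the gripper's body (75 mm by 178 mm) begins 61 mm behind the grasp point.
Start: joints at [-1.242, 0.423, 1.63, -0, 1.089, -0.019], TCP at [213.036, -587.555, 241.675] pointing down, gripper open.
Joint ranges: [-3, 3], [-0.9, 2.11], [0.09, 2.58], [-1.31, 4.45], [0.11, 2.69], [-2.54, 2.54]. Speed limits (rad/s): [2.39, 2.39, 3.01, 3.14, 3.14, 3.14].

INTERFACE

Orientations are given as a rotation vector (axis times angle).
In Python, from workcell import ctrl gives the robot as it stands.
- The arm moves only by the tool arm_command, never from a script. Its argument "series" is a list of rows, each an object with "linear": the shift along the tool's x, y, z in m, a list of three; "turn": the turn about the tool's z in rad. A call has 1 to 10 rows; each row shifts and turns the commanded pose from where the row before left it, along the tool's axes as they then stand; what a row does not reach is not made up. A row lasts 1/10 s, in which the tool goes at most 50 mm and 8.59 degrees, less where a joint would pass 70% of its speed; a pose out of reach is approached as far as the arm can. A call with a gripper value outside its range is refused whole. "jaw" is the opening, from -1 (shut) to 1 (fully open), set as the call begins (left out, the last holds). The fingers move at their own pace and stop on an object; the grip force is fixed at half the most. Time passes only in rows, so rows that do not move let the fingers close. It gives the time, the measured TCP pose, the force, the opening and the grip force at its end, in the units of the state.
- ctrl.get_obs(): the state, without advancing time (a new reading comes with each control period).
- ctrl.get_image(name): name is "side" or "top"; returns a dict with "frame" (480x640x3 uint8, blue, green, red), "fx", "fy", "cx", "cy" (pixels), "rvec" (rotation vector, rad) and "tvec" (3), from world to camera coordinates, as OpenCV has them. Camera axes: x right, y down, z forward; pixel columns grow to the right and rows downward; lengths in mm; the calibration is good to about 2 mm. A picture is of the moment at which its call begins. There is no depth.
- ctrl.close_job(): hands the job in; it is judged then, once.
The state is a dict: "t": time; "qpos": joint angles; "qvel": joint speeds; "joint_torque": joint torques, N m; "ee_pos": TCP position; "orientation": TCP orientation; "ft_force": force on the tool from outside, world axes, zero at the start; "moment": the same for the moment, N m; "width": finger opening in mm; "grasp_force": force on a finger pad.
Only numpy, scipy, OpenCV 4.12 (cv2) and the standard library are available. Lean on these libraries where they do the work, as an engineer would, in place of code of your own. Each camera call takes 0.05 s, during which the arm holds its last target. There are 200 camera calls.

## Working session

There is one attempt and no reset: what is moved stays moved. The work goes in short steps, Python scripts to look and compute and a tool call to move; the robot and the scene stay as the last step left them, time stands still between calls to the robot, and variables do not carry over. Pictures are saved under pics/ and viewed, at most 10 in all, crops included, and the job is handed in when it is done.

Besides the shell and the picture viewer there is one more tool, called after "Call:" by a JSON object that holds its "name" and its "arguments", one argument or row to a line. arm_command: Moves the arm, as the interface text tells. Its arguments: {"type":"object","properties":{"series":{"type":"array"},"jaw":{"type":"number"}},"required":["series"]}

```bash
mkdir -p pics; cat > h.py <<'E'
import numpy as np, cv2, pickle
def grab(n,tag):
    from workcell import ctrl
    d=ctrl.get_image(n); cv2.imwrite(f'pics/{tag}.png',d['frame']); pickle.dump(d,open(f'pics/{tag}.pkl','wb')); return d
def load(tag): return pickle.load(open(f'pics/{tag}.pkl','rb'))
def ray(d,u,v):
    R=cv2.Rodrigues(np.array(d['rvec'],float))[0]; t=np.array(d['tvec'],float).ravel()
    return -R.T@t, R.T@np.array([(u-d['cx'])/d['fx'],(v-d['cy'])/d['fy'],1])
def onz(d,u,v,z):
    c,r=ray(d,u,v); return c+r*(z-c[2])/r[2]
def proj(d,p):
    K=np.array([[d['fx'],0,d['cx']],[0,d['fy'],d['cy']],[0,0,1]],float)
    return cv2.projectPoints(np.array([p],float),np.array(d['rvec'],float),np.array(d['tvec'],float),K,None)[0].ravel()
E
python3 - <<'E'
from h import *
for n in('top','side'):
    d=grab(n,n+'0'); print(n,ray(d,320,240))
from workcell import ctrl
o=ctrl.get_obs(); print(o['t'],o['ee_pos'],o['orientation'],o['width'])
E
```

```text
top (array([534.32892857, -82.34664962, 983.77584525]), array([ 0.06555722, -0.01540458, -0.99794901]))
side (array([ 279.05658974, -617.97658793,  918.54532925]), array([ 0.3226324 ,  0.54507298, -0.77405718]))
0.1 [ 212.89473254 -587.1192416   240.97517043] [-3.09285649e+00 -5.43292364e-01  3.18942542e-04] 88.07138502574075
```

View pics/top0.png

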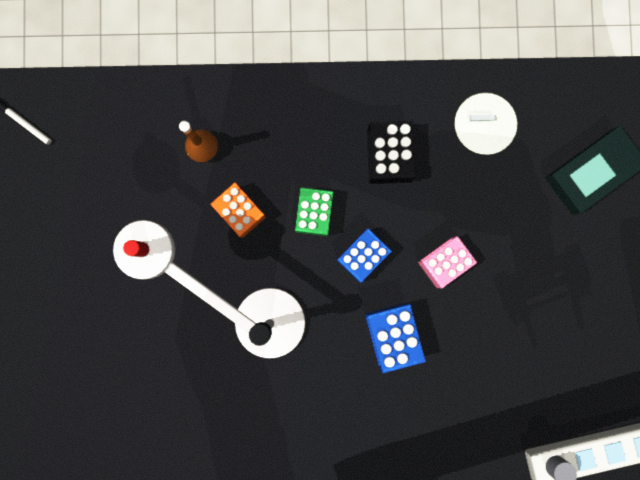

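View pics/side0.png

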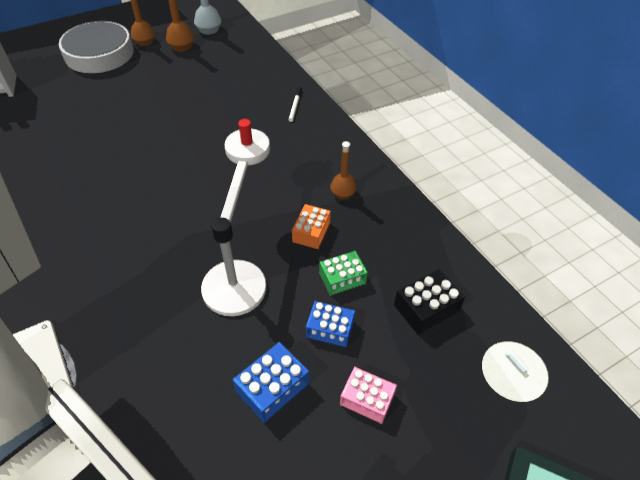

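The top view shows the lamp head at (143,250), the red knob at (132,248) and the post top at (260,334). The racks are orange (238,210), green (314,211) and small blue (365,255), which is the target. The larger blue one at (396,338), black and pink are decoys. The side view agrees, with the small blue rack at (330,323).

```bash
cat >> h.py <<'E'
RNG={'blue':[(105,120,60),(125,255,255)],'orange':[(6,150,80),(18,255,255)],'green':[(50,120,50),(75,255,255)],'red':[(0,180,70),(4,255,255)]}
def blobs(d,col,amin=60):
    h=cv2.cvtColor(d['frame'],cv2.COLOR_BGR2HSV); m=cv2.inRange(h,*[np.array(x) for x in RNG[col]])
    if col=='red': m|=cv2.inRange(h,np.array((176,180,70)),np.array((180,255,255)))
    m=cv2.morphologyEx(m,cv2.MORPH_CLOSE,np.ones((3,3)))
    c=cv2.findContours(m,cv2.RETR_EXTERNAL,cv2.CHAIN_APPROX_NONE)[0]
    return sorted([cv2.convexHull(x) for x in c if cv2.contourArea(x)>amin],key=cv2.contourArea,reverse=True)
E
python3 - <<'E'
from h import *
t,s=load('top0'),load('side0')
for c in RNG:
  for n,d,z in(('top',t,38),('side',s,25)):
    for b in blobs(d,c)[:4]:
      r=cv2.minAreaRect(b); 
      zz=225 if c=='red' else z
      p=onz(d,*r[0],zz)
      P=np.array([onz(d,*q,zz)[:2] for q in b[:,0]],np.float32); R=cv2.minAreaRect(P)
      print(c,n,np.round(r[0]),cv2.contourArea(b),p.round(0),'rectworld',np.round(R[0]),np.round(R[1]),R[2])
# post top disc (dark)
g=cv2.cvtColor(t['frame'],cv2.COLOR_BGR2GRAY)
print('post top',onz(t,260,334,202),'side',onz(s,222,229,202))
hd=cv2.findContours(cv2.inRange(t['frame'][215:285,105:180],(170,170,170),(255,255,255)),0,2)[0]
(u,v),r=cv2.minEnclosingCircle(max([x for x in hd],key=cv2.contourArea)); print(u+105,v+215,r)
E
```

```text
blue top [395. 338.] 2955.0 [ 414. -230.   38.] rectworld [ 415. -230.] [114.  88.] 13.34508228302002
blue top [364. 256.] 1563.0 [ 566. -177.   38.] rectworld [ 566. -177.] [64. 85.] 43.625892639160156
blue side [502. 110.] 30195.5 [1297.  159.   25.] rectworld [1467.  176.] [981. 926.] 61.32011413574219
blue side [271. 380.] 3528.0 [ 417. -223.   25.] rectworld [ 417. -222.] [120. 101.] 13.325826644897461
blue side [60. 16.] 2110.5 [ 396. 1205.   25.] rectworld [ 414. 1266.] [205. 366.] 79.92813110351562
blue side [329. 323.] 1678.0 [ 564. -174.   25.] rectworld [ 565. -173.] [84. 85.] 44.399009704589844
orange top [237. 210.] 1567.0 [656.  54.  38.] rectworld [656.  54.] [86. 63.] 40.68458557128906
orange top [197. 146.] 706.0 [777. 127.  38.] rectworld [777. 127.] [65. 48.] 43.64314270019531
orange side [311. 226.] 1220.0 [654.  56.  25.] rectworld [655.  57.] [115.  71.] 41.632015228271484
orange side [347. 174.] 744.0 [806. 154.  25.] rectworld [802. 165.] [157.  56.] 57.713443756103516
orange side [178.  22.] 737.0 [707. 990.  25.] rectworld [ 702. 1001.] [279.  73.] 73.34832763671875
orange side [141.  20.] 534.0 [ 610. 1060.   25.] rectworld [ 611. 1068.] [253.  59.] 72.1098861694336
green top [314. 211.] 1542.5 [650. -87.  38.] rectworld [650. -87.] [63. 85.] 81.57211303710938
green side [343. 272.] 1477.5 [649. -85.  25.] rectworld [650. -85.] [87. 93.] 82.141357421875
red top [136. 248.] 271.5 [579. 177. 225.] rectworld [579. 177.] [34. 21.] 88.68587493896484
red side [245. 132.] 248.5 [578. 182. 225.] rectworld [578. 183.] [77. 22.] 67.83078002929688
post top [445.8880447   -0.70771671 202.        ] side [442.42371546  -8.00548852 202.        ]
142.33309936523438 249.5077133178711 29.438886642456055
```

Call:
{"name": "arm_command", "arguments": {
  "series": [
    {"linear":[0,0,-0.045],"turn":0},
    {"linear":[0,0,-0.045],"turn":0},
    {"linear":[0.03,-0.03,0],"turn":0},
    {"linear":[0.03,-0.03,0],"turn":0},
    {"linear":[0.03,-0.03,0],"turn":0},
    {"linear":[0.03,-0.03,0],"turn":0},
    {"linear":[0.03,-0.03,0],"turn":0},
    {"linear":[0.03,-0.03,0],"turn":0},
    {"linear":[0.03,-0.03,0],"turn":0},
    {"linear":[0.03,-0.03,0],"turn":0}
  ],
  "jaw": 1
}}

```text
t: 1.1
ee_pos: [357.1, -278.4, 331.5]
orientation: [-3.094, -0.543, 0.0]
ft_force: [0.4, -0.2, -1.0]
width: 87.8
grasp_force: 0.0
```

Call:
{"name": "arm_command", "arguments": {
  "series": [
    {"linear":[0.03,-0.03,0],"turn":0},
    {"linear":[0.03,-0.03,0],"turn":0},
    {"linear":[0.03,-0.03,0],"turn":0},
    {"linear":[0.03,-0.03,0],"turn":0},
    {"linear":[0.03,-0.03,0],"turn":0},
    {"linear":[0.03,-0.03,0],"turn":0},
    {"linear":[0,0,0],"turn":-0.147},
    {"linear":[0,0,0],"turn":-0.147},
    {"linear":[0,0,0],"turn":-0.147},
    {"linear":[0,0,0],"turn":-0.147}
  ]
}}

```text
t: 2.1
ee_pos: [464.5, -49.2, 331.3]
orientation: [-2.799, -1.426, 0.001]
ft_force: [-0.3, 0.3, 0.2]
width: 87.6
grasp_force: 0.0
```

```bash
cat >> h.py <<'E'
def st():
    from workcell import ctrl
    o=ctrl.get_obs(); R=cv2.Rodrigues(np.array(o['orientation'],float))[0]
    print('t',o['t'],'p',np.round(o['ee_pos'],1),'yaw',np.degrees(np.arctan2(R[1,0],R[0,0])).round(1),'F',np.round(o['ft_force'],1),'w',round(o['width'],1),'g',np.round(o['grasp_force'],1),'q',np.round(o['qpos'],2)); return np.array(o['ee_pos']),R
E
python3 - <<'E'
from h import *
p,R=st(); t=load('top0'); h=onz(t,142.3,249.5,200); print('head',h)
k=np.array([579,180,230]); print('tool delta',R.T@(k-p))
d=grab('top','top1'); d=grab('side','side1')
for n in('top1','side1'):
  for b in blobs(load(n),'red',20): print(n,cv2.minAreaRect(b))
E
```

```text
t 2.1 p [464.5 -49.2 331.3] yaw 54.0 F [-0.3  0.3  0.2] w 87.6 g 0.0 q [-0.13  0.08  1.87 -0.    1.19  0.5 ]
head [577.49036789 175.76480812 200.        ]
tool delta [252.82329236 -42.0214367  101.21938276]
top1 ((135.5, 248.0), (14.0, 23.0), 90.0)
side1 ((244.66925048828125, 120.64616394042969), (9.178570747375488, 3.5970072746276855), 7.125016689300537)
```

Call:
{"name": "arm_command", "arguments": {
  "series": [
    {"linear":[0.042,-0.007,0],"turn":0},
    {"linear":[0.042,-0.007,0],"turn":0},
    {"linear":[0.042,-0.007,0],"turn":0},
    {"linear":[0.042,-0.007,0],"turn":0},
    {"linear":[0.042,-0.007,0],"turn":0},
    {"linear":[0.041,-0.007,0],"turn":0},
    {"linear":[0,0,0.025],"turn":0},
    {"linear":[0,0,0.02],"turn":0},
    {"linear":[0,0,0],"turn":0}
  ]
}}

```text
t: 3.1
ee_pos: [578.0, 177.3, 283.4]
orientation: [-2.805, -1.412, 0.01]
ft_force: [-0.6, 0.3, 0.6]
width: 87.8
grasp_force: 0.0
```

```bash
python3 - <<'E'
from h import *
p,R=st(); 
a=grab('top','top2')['frame'];b=grab('side','side2')['frame']
c=np.hstack([cv2.resize(x,None,fx=3,fy=3) for x in (a[190:310,80:210],b[60:180,180:310])]); cv2.imwrite('pics/c2.png',c)
print('delta',R.T@(np.array([578,178,230])-p))
E
```

```text
t 3.1 p [578.  177.3 283.4] yaw 53.4 F [-0.6  0.3  0.6] w 87.8 g 0.0 q [0.28 0.35 1.64 0.   1.16 0.92]
delta [ 0.82424645 -0.25259982 53.40818951]
```

View pics/c2.png

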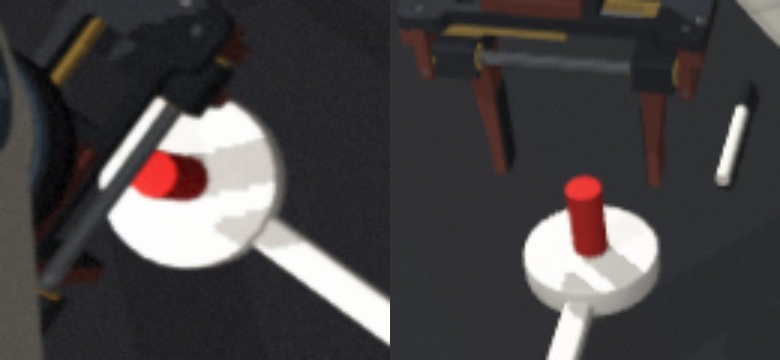

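The crop shows the knob centred between the open fingers, both in the side view (585,215 in the crop) and from above. I'll lower and close.

Call:
{"name": "arm_command", "arguments": {
  "series": [
    {"linear":[0,0,0.02],"turn":0},
    {"linear":[0,0,0.02],"turn":0},
    {"linear":[0,0,0.012],"turn":0},
    {"linear":[0,0,0],"turn":0}
  ]
}}

```text
t: 3.6
ee_pos: [579.4, 177.0, 234.1]
orientation: [-2.805, -1.415, 0.002]
ft_force: [-0.3, -0.1, -0.3]
width: 87.8
grasp_force: 0.0
```

Call:
{"name": "arm_command", "arguments": {
  "series": [
    {"linear":[0,0,0],"turn":0},
    {"linear":[0,0,0],"turn":0},
    {"linear":[0,0,0],"turn":0},
    {"linear":[0,0,0],"turn":0},
    {"linear":[0,0,0],"turn":0},
    {"linear":[0,0,0],"turn":0},
    {"linear":[0,0,0],"turn":0},
    {"linear":[0,0,0],"turn":0}
  ],
  "jaw": -1
}}

```text
t: 4.4
ee_pos: [579.8, 177.4, 234.7]
orientation: [-2.804, -1.417, 0.0]
ft_force: [-1.2, -0.1, 0.4]
width: 27.5
grasp_force: 0.0
```

```bash
python3 - <<'E'
from h import *
p,R=st()
t=load('top0')
print('goal dir',[(np.degrees(np.arctan2(-175.5-y,565.5-x)),np.hypot(p[0]-x,p[1]-y)) for x,y in((446,-1),(448,0))], np.degrees(np.arctan2(p[1]+.5,p[0]-447)))
E
```

```text
t 4.4 p [579.8 177.4 234.7] yaw 53.6 F [-1.2 -0.1  0.4] w 27.5 g 0.0 q [0.28 0.4  1.68 0.   1.06 0.91]
goal dir [(np.float64(-55.59612035058904), np.float64(223.03146056385623)), (np.float64(-56.19707159665546), np.float64(221.0338674362594))] 53.267384187082456
```

Call:
{"name": "arm_command", "arguments": {
  "series": [
    {"linear":[0,0,0],"turn":0},
    {"linear":[0,0,0],"turn":0},
    {"linear":[0,0,0],"turn":0}
  ]
}}

```text
t: 4.7
ee_pos: [579.7, 177.5, 234.7]
orientation: [-2.804, -1.417, 0.0]
ft_force: [-1.6, 1.6, 0.4]
width: 23.7
grasp_force: 30.0
```

Call:
{"name": "arm_command", "arguments": {
  "series": [
    {"linear":[-0.0004,0.0132,0],"turn":0.06},
    {"linear":[-0.0004,0.0132,0],"turn":0.06},
    {"linear":[-0.0004,0.0132,0],"turn":0.06},
    {"linear":[-0.0004,0.0132,0],"turn":0.06},
    {"linear":[-0.0004,0.0132,0],"turn":0.06}
  ]
}}

```text
t: 5.2
ee_pos: [625.5, 130.2, 234.6]
orientation: [-2.985, -0.979, 0.005]
ft_force: [-6.3, -1.6, 5.3]
width: 23.5
grasp_force: 30.0
```

```bash
python3 - <<'E'
from h import *
p,R=st()
print(np.hypot(p[0]-447,p[1]+.5),np.degrees(np.arctan2(p[1]+.5,p[0]-447)))
E
```

```text
t 5.2 p [625.5 130.2 234.6] yaw 36.3 F [-6.3 -1.6  5.3] w 23.5 g 30.0 q [ 0.19  0.45  1.6  -0.    1.09  1.12]
221.21438757191063 36.223629512104466
```

Call:
{"name": "arm_command", "arguments": {
  "series": [
    {"linear":[-0.0004,0.0132,0],"turn":0.06},
    {"linear":[-0.0004,0.0132,0],"turn":0.06},
    {"linear":[-0.0004,0.0132,0],"turn":0.06},
    {"linear":[-0.0004,0.0132,0],"turn":0.06},
    {"linear":[-0.0004,0.0132,0],"turn":0.06},
    {"linear":[-0.0004,0.0132,0],"turn":0.06},
    {"linear":[-0.0004,0.0132,0],"turn":0.06},
    {"linear":[-0.0004,0.0132,0],"turn":0.06},
    {"linear":[-0.0004,0.0132,0],"turn":0.06},
    {"linear":[-0.0004,0.0132,0],"turn":0.06}
  ]
}}

```text
t: 6.2
ee_pos: [665.9, 7.8, 234.6]
orientation: [-3.141, -0.053, 0.012]
ft_force: [-15.5, 1.8, 10.8]
width: 23.6
grasp_force: 30.0
```

```bash
python3 - <<'E'
from h import *
p,R=st()
print(np.hypot(p[0]-447,p[1]+.5),np.degrees(np.arctan2(p[1]+.5,p[0]-447)))
E
```

```text
t 6.2 p [665.9   7.8 234.6] yaw 1.9 F [-15.5   1.8  10.8] w 23.6 g 30.0 q [-0.01  0.49  1.53  0.    1.12  1.53]
219.0551973086622 2.1713077928032725
```

Call:
{"name": "arm_command", "arguments": {
  "series": [
    {"linear":[-0.0008,0.0132,0],"turn":0.06},
    {"linear":[-0.0008,0.0132,0],"turn":0.06},
    {"linear":[-0.0008,0.0132,0],"turn":0.06},
    {"linear":[-0.0008,0.0132,0],"turn":0.06},
    {"linear":[-0.0008,0.0132,0],"turn":0.06},
    {"linear":[-0.0008,0.0132,0],"turn":0.06},
    {"linear":[-0.0008,0.0132,0],"turn":0.06},
    {"linear":[-0.0006,0.0132,0],"turn":0.06},
    {"linear":[-0.0004,0.0132,0],"turn":0.06},
    {"linear":[-0.0004,0.0132,0],"turn":0.06}
  ]
}}

```text
t: 7.2
ee_pos: [630.4, -116.1, 234.6]
orientation: [-3.015, 0.877, 0.007]
ft_force: [-6.9, 7.6, 5.9]
width: 23.5
grasp_force: 30.0
```

```bash
python3 - <<'E'
from h import *
p,R=st()
print(np.hypot(p[0]-447,p[1]+.5),np.degrees(np.arctan2(p[1]+.5,p[0]-447)))
E
```

```text
t 7.2 p [ 630.4 -116.1  234.6] yaw -32.4 F [-6.9  7.6  5.9] w 23.5 g 30.0 q [-0.2   0.46  1.6   0.    1.09  1.93]
216.79797019246618 -32.22516180449878
```

Call:
{"name": "arm_command", "arguments": {
  "series": [
    {"linear":[-0.0005,0.0132,0],"turn":0.06},
    {"linear":[-0.0005,0.0132,0],"turn":0.06},
    {"linear":[-0.0005,0.0132,0],"turn":0.06},
    {"linear":[-0.0005,0.0132,0],"turn":0.06},
    {"linear":[-0.0005,0.0132,0],"turn":0.06},
    {"linear":[-0.0005,0.0132,0],"turn":0.06},
    {"linear":[-0.0003,0.0088,0],"turn":0.04},
    {"linear":[0,0,0],"turn":0},
    {"linear":[0,0,0],"turn":0}
  ]
}}

```text
t: 8.1
ee_pos: [569.1, -178.4, 234.6]
orientation: [-2.783, 1.457, 0.008]
ft_force: [-8.8, 7.0, 6.2]
width: 23.4
grasp_force: 30.0
```

```bash
python3 - <<'E'
from h import *
p,R=st()
print(np.degrees(np.arctan2(p[1]+.5,p[0]-447)), 'to rack', p[:2]-[565.5,-175.5])
E
```

```text
t 8.1 p [ 569.1 -178.4  234.6] yaw -55.3 F [-8.8  7.   6.2] w 23.4 g 30.0 q [-0.32  0.39  1.7   0.    1.06  2.21]
-55.53681095057706 to rack [ 3.59663963 -2.89645492]
```

Within 5 mm of the rack centre. I'll open fully, then lift straight up.

Call:
{"name": "arm_command", "arguments": {
  "series": [
    {"linear":[0,0,0],"turn":0},
    {"linear":[0,0,0],"turn":0},
    {"linear":[0,0,0],"turn":0},
    {"linear":[0,0,0],"turn":0},
    {"linear":[0,0,0],"turn":0},
    {"linear":[0,0,0],"turn":0},
    {"linear":[0,0,0],"turn":0},
    {"linear":[0,0,0],"turn":0}
  ],
  "jaw": 1
}}

```text
t: 8.9
ee_pos: [571.2, -179.7, 234.7]
orientation: [-2.783, 1.457, -0.0]
ft_force: [-0.3, -0.6, -0.3]
width: 84.4
grasp_force: 0.0
```

Call:
{"name": "arm_command", "arguments": {
  "series": [
    {"linear":[0,0,-0.02],"turn":0},
    {"linear":[0,0,-0.03],"turn":0},
    {"linear":[0,0,-0.03],"turn":0},
    {"linear":[-0.03,0,-0.03],"turn":0},
    {"linear":[-0.045,0,0],"turn":0},
    {"linear":[-0.045,0,0],"turn":0},
    {"linear":[0,0,0],"turn":0},
    {"linear":[0,0,0],"turn":0}
  ]
}}

```text
t: 9.7
ee_pos: [502.7, -80.6, 345.2]
orientation: [-2.785, 1.454, -0.002]
ft_force: [-0.2, 0.8, 0.5]
width: 87.8
grasp_force: 0.0
```

```bash
python3 - <<'E'
from h import *
p,R=st(); t=grab('top','top3'); s=grab('side','side3')
for n,d in(('top',t),('side',s)):
  for b in blobs(d,'red',20): print(n,cv2.minAreaRect(b)[0],onz(d,*cv2.minAreaRect(b)[0],225))
  for c in('blue','orange','green'):
    print(n,c,[np.round(cv2.minAreaRect(b)[0]) for b in blobs(d,c)[:4]])
E
```

```text
t 9.7 p [502.7 -80.6 345.2] yaw -55.2 F [-0.2  0.8  0.5] w 87.8 g 0.0 q [-0.18  0.14  1.77 -0.    1.23  2.35]
top (380.0, 249.0) [ 568.85771458 -182.28732917  225.        ]
top blue [array([420., 349.]), array([342., 256.])]
top orange [array([237., 210.]), array([197., 146.])]
top green [array([314., 211.])]
side (335.5, 259.5) [ 569.50561459 -177.07811045  225.        ]
side blue [array([502., 110.]), array([271., 380.]), array([329., 323.]), array([38., 16.])]
side orange [array([310., 226.]), array([347., 174.])]
side green [array([360., 267.])]
```

View pics/side3.png

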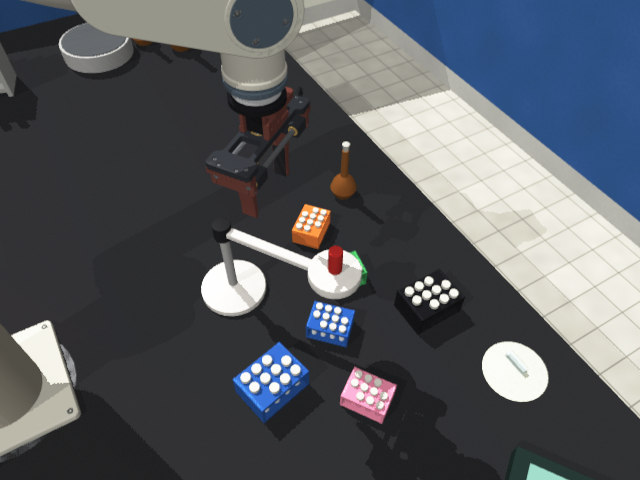

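The side view shows the gripper clear of the lamp. The knob is at (335,260), which puts it at about (569,-180) mm, some 6 mm from the blue rack centre. The blue (329,323) and orange (310,226) racks haven't moved, and green is unmoved in the top view.

```bash
python3 -c "
from workcell import ctrl
print(ctrl.close_job())"
```

```text
the job is handed in; nothing more can be done
None
```

I swung the lamp head over the blue rack, let go and handed the job in at about 10 s; by my measurements it sits about 6 mm from the rack's centre, and none of the three racks moved.

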